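Find the softest support pad with a sprung-pin tester and bed the casket on it

TASK

One of the three look-alike pads is much softer than the other two. Take the tester from its stand and press its sprung pin gently, without driving the pin fully home, into the middle of the pads to find the one in which it sinks well over a centimetre; then hang the tester back upright in its notch. Last, set the studded casket down gently, upright and square, in the middle of that softest pad and let go, leaving the bottle, jar and brush alone.

Things in the scene. Friction and masses are not known exactly. Their poses are not given: they have to be found in the camera images.
- board: fixed plywood board 150 x 350 x 8 mm, flat on the table; origin under its centre, x across its width (away from the robot, give or take its yaw), y along its length. Fixed on it in a row along y, 115 mm apart, are three look-alike pads (grey top, black foam below) 120 (x) x 90 (y) x 50 mm high, one soft and two firm; which is which changes from start to start
- place_left (a point): centre of the top face of the left one of the three support pads on the board (at the board's +y end), pad unloaded, 58 mm above the table; a fixed mark, it does not sink with the pad. z up, x and y as the board's
- place_middle (a point): centre of the top of the middle support pad, otherwise as place_left. When pressed a pad's whole top goes straight down, level, at most 24 mm, and springs back. The soft pad gives at about 0.35 N per mm, the two firm ones at 1.6 to 2 N per mm, each after 0.5 to 1.5 N of first resistance
- place_right (a point): centre of the top face of the right one of the three support pads on the board (at the board's -y end), pad unloaded, 58 mm above the table; a fixed mark, it does not sink with the pad. z up, x and y as the board's
- stand: fixed tester stand: dark steel foot 100 x 80 mm, upright on its +x side and on top a level aluminium fork, 78 mm wide in y, 8 mm thick, upper face 110 mm above the table; its notch, 28 mm wide, runs along x, closed at the upright and open to -x. Origin on the table under point notch. Only the tester stands above the fork
- notch (a point): point in the middle of the notch, level with the fork's upper face (110 mm above the table), where the tester's collar rests at the start; the notch reaches 30 mm towards its closed end (+x of the stand) and 40 mm to its open end (-x)
- tester: loose tester, 200 g, hanging upright in the notch by its collar. Origin on its axis at the collar's underside, z up. Collar 48 mm across, z 0 to 8 mm; black round barrel to grip 30 mm across, z 8 to 70; neck 20 mm across, z -30 to 0; below it the sprung steel pin 10 mm thick with a flat foot 18 mm across, underside at z -80 with the pin out
- pin (a joint): how far the tester's pin is pushed into the barrel, m: 0 out, 0.030 fully home; it starts to move at 2 N and takes 0.4 N more per mm (14 N fully home)
- foot (a point): centre of the underside of the pin's foot; moves with the pin, so its depth below a pad's place mark is the sink
- casket: loose closed casket, dark green leather with brass studs on the lid, 110 (x) x 62 (y) x 60 mm, 0.54 to 0.66 kg; origin under its centre, z up, x along its length. By its weight it sinks 13 to 18 mm into the soft pad, 2 to 4 mm into a firm one. On the pad its length lies along the pad's 120 mm side (board's x)
- solvent: bystander: loose amber bottle, 56 mm across, 120 mm high, origin under its centre
- wax: bystander: loose glass jar, 64 mm across, 60 mm high, origin under its centre
- brush: bystander: loose brush lying on the table beside the work
Things that resemble listed ones, but are neither listed nor needed, are in the scene too. Leave any blue look-alike of the tester alone. What is shaped like the casket but purple is not meant.

How it is judged:
By the outcome, as a careful person would: the job done as asked, in the order asked, and still so for the second after the job is handed in, with the robot touching nothing.
It also fails if it takes over 72 s, if anything falls off the work surface, if the arm or the gripper's body presses on something with over 40 N, if the wrist force passes 120 N, or if a joint passes its speed limit or range.

ROBOT

A 7-joint arm with a two-finger parallel gripper is mounted at the origin on the work surface. World frame = base frame: x ahead of the robot, y to its left, z up, the work surface at z = 0. Lengths are in mm, angles in rad, forces in N, time in s.
With the tool pointing down it reaches from about 425 to 950 mm from the base axis. Payload 16.7 kg.
Tool frame: the origin (TCP) lies at the very end of the fingers, on their centre line; the grasp point (between the pads) lies 19 mm behind it; z points along the fingers, y is the line along which they close (so a half turn about z gives the same grasp; the last joint's range is limited). The gripper opens to 94 mm and grips with 3 to 60 N. Pads are 16 mm wide; open, the fingers measure 119 mm over their backs; the gripper's body (75 mm by 177 mm) begins 78 mm behind the grasp point.
Start: joints at [-1.339, 0.426, 0.074, 1.606, -0.034, 1.111, -0.067], TCP at [250.874, 626.607, 205.467] pointing down, gripper open.
Joint ranges: [-2.85, 2.85], [-0.5, 2.14], [-1.23, 1.37], [0.21, 2.46], [-1.02, 4.16], [0.16, 2.05], [-2.73, 2.73]. Speed limits (rad/s): [1.89, 1.89, 2.39, 2.39, 3.01, 3.01, 3.01].

INTERFACE

Orientations are given as a unit quaternion [w, x, y, z].
In Python, from cell import readout, eyes, ticket gives the robot as it stands. The module is installed in compiled form; this text tells all that it offers.
- The arm moves only by the tool play_rows, never from a script. Its argument "increments" is text: rows parted by semicolons, each of 7 numbers parted by spaces: the shift along the tool's x, y, z in mm, then the turn, a rotation vector about the tool's x, y, z in degrees, then the closure, from 0 (fully open) to 1 (shut). A call has 1 to 20 rows; each row shifts and turns the commanded pose from where the row before left it, along the tool's axes as they then stand; what a row does not reach is not made up. A row lasts 1/12 s, in which the tool goes at most 41.7 mm and 7.16 degrees, less where a joint would pass 70% of its speed; a pose out of reach is approached as far as the arm can. A call is refused whole if a number of a shift passes 41.7 or a number of a turn 7.16, either way. A call with a gripper value outside its range is refused whole. The fingers move at their own pace and stop on an object; "force" is the grip in N (left out, the last holds). Time passes only in rows, so rows that do not move let the fingers close. It gives the time, the measured TCP pose, the force, the opening and the grip force at its end, in the units of the state.
- readout.sense(): the state, without advancing time (a new reading comes with each control period).
- eyes.read_camera(name): name is "side" or "top" or "wrist"; returns the picture (384x512x3 uint8, blue, green, red); there is no depth.
- eyes.camera_info(name): a dict with "mtx" (3x3 intrinsics, pixels), "distortion" ([k1, k2, p1, p2, k3] as OpenCV has them; the pictures are not rectified), "pose" (4x4, takes a point from camera to world coordinates); the wrist camera has in their place "tool_from_camera" (4x4, takes a point from camera to tool coordinates, whose origin is the TCP and whose axes are the flange's). Camera axes: x right, y down, z forward; pixel columns grow to the right and rows downward; lengths in mm; the calibration is good to about 2 mm. A picture is of the moment at which its call begins: read the wrist's pose just before it. camera_info takes no time and is no camera call.
- ticket.job_done(): hands the job in; it is judged then, once.
Trained networks look in the newest picture that a camera, given by its name, has taken for a name from the list of things; names that differ only in an ending like _2 or _b are one class to them, and where a whole thing is asked for, a point or a joint stands for the part that bears it (a point fixed in the world has none). Each returns a list of dicts, best first, with "p" (0 to 1); they miss things now and then, are a little off and sometimes report something else, mostly with a low value. They report only what shows in the picture. A call takes as long as a camera call. They do not tell look-alikes from the thing itself.
- eyes.search_frame(camera, thing): "extent" ([centre column, centre row, width, height] in pixels, round what is visible of it).
- eyes.pinpoint(camera, thing): "location" ([column, row] in pixels: a listed point, or the origin of a listed thing).
The state is a dict: "t": time; "q": joint angles; "joint_vel": joint speeds; "joint_efforts": joint torques, N m; "tool_pos": TCP position; "tcp_rot": TCP orientation; "wrist_force": force on the tool from outside, world axes, zero at the start; "moment": the same for the moment, N m; "gripper_width": finger opening in mm; "grasp_force": force on a finger pad.
Only numpy, scipy, OpenCV 4.12 (cv2) and the standard library are available. Lean on these libraries where they do the work, as an engineer would, in place of code of your own. Each camera call takes 0.05 s, during which the arm holds its last target. There are 200 camera calls.

## Working session

There is one attempt and no reset: what is moved stays moved. The work goes in short steps, Python scripts to look and compute and a tool call to move; the robot and the scene stay as the last step left them, time stands still between calls to the robot, and variables do not carry over. Pictures are saved under pics/ and viewed, at most 13 in all, crops included, and the job is handed in when it is done.

Besides the shell and the picture viewer there is one more tool, called after "Request:" as a command line: name --argument value ..., lists and objects as JSON in quotes. play_rows: Moves the arm, as the interface text tells. Its arguments: {"type":"object","properties":{"increments":{"type":"string"},"force":{"type":"number"}},"required":["increments"]}

```bash
mkdir -p pics
cat > h.py <<'E'
import numpy as np, cv2
from cell import readout, eyes, ticket
from scipy.spatial.transform import Rotation as R
def Rm(q): return R.from_quat([q[1],q[2],q[3],q[0]]).as_matrix()
def pose(cam):
    i=eyes.camera_info(cam)
    if cam!='wrist': return np.array(i['pose'])
    s=readout.sense(); T=np.eye(4); T[:3,:3]=Rm(s['tcp_rot']); T[:3,3]=s['tool_pos']
    return T@np.array(i['tool_from_camera'])
def ray(cam,px,T=None):
    i=eyes.camera_info(cam); T=pose(cam) if T is None else T
    u=cv2.undistortPoints(np.array([[px]],float),np.array(i['mtx'],float),np.array(i['distortion'],float))[0,0]
    d=T[:3,:3]@np.array([u[0],u[1],1]); return T[:3,3],d/np.linalg.norm(d)
def atz(r,z): o,d=r; return o+d*(z-o[2])/d[2]
def tri(rs):
    A=sum(np.eye(3)-np.outer(d,d) for o,d in rs); b=sum((np.eye(3)-np.outer(d,d))@o for o,d in rs)
    p=np.linalg.solve(A,b); return p,[float(np.linalg.norm(np.cross(p-o,d))) for o,d in rs]
def proj(cam,P,T=None):
    i=eyes.camera_info(cam); T=np.linalg.inv(pose(cam) if T is None else T)
    return cv2.projectPoints(np.array(P,float).reshape(-1,3),cv2.Rodrigues(T[:3,:3])[0],T[:3,3],np.array(i['mtx'],float),np.array(i['distortion'],float))[0].reshape(-1,2)
E
cat > a.py <<'E'
from h import *
np.set_printoptions(precision=1,suppress=True)
s=readout.sense(); print(s)
ims=[]
for c in ['side','top']:
    im=eyes.read_camera(c); ims.append(im); cv2.imwrite(f'pics/{c}0.png',cv2.resize(im,(800,600)))
    print(c,pose(c).tolist())
    for t in ['place_left','place_middle','place_right','notch','tester','foot','casket','solvent','wax','brush','stand','board']:
        print(c,t,[(np.round(d['location']).tolist(),round(d['p'],2)) for d in eyes.pinpoint(c,t)[:4]])
E
python3 a.py
```

```text
{'t': 0.0, 'q': array([-1.3,  0.4,  0.1,  1.6, -0. ,  1.1, -0.1]), 'joint_vel': array([-0., -0., -0.,  0.,  0., -0.,  0.]), 'joint_efforts': array([ -0. , -93.6,   3.7, -45.4,  -0. ,   0. ,   0. ]), 'tool_pos': array([250.7, 626.2, 204.8]), 'tcp_rot': array([-0. ,  0.2,  1. , -0. ]), 'wrist_force': array([ 0.4,  0.3, -0.1]), 'moment': array([-0., -0.,  0.]), 'grasp_force': 0.0, 'gripper_width': 94.08851013607983}
side [[0.84664852841181, -0.2799749712266309, 0.45254865464915855, 136.10750803466686], [-0.5317138677836565, -0.479590601282778, 0.6980495813105022, -758.6661471236464], [0.02160166995073269, -0.8316290462988113, -0.5549112516497291, 696.3805287773431], [0.0, 0.0, 0.0, 1.0]]
side place_left [([172.0, 154.0], 0.38)]
side place_middle []
side place_right []
side notch [([170.0, 156.0], 0.77)]
side tester [([142.0, 158.0], 0.71), ([172.0, 154.0], 0.56)]
side foot [([145.0, 174.0], 0.59), ([175.0, 173.0], 0.45)]
side casket [([274.0, 296.0], 0.8), ([313.0, 257.0], 0.79), ([171.0, 153.0], 0.68)]
side solvent [([278.0, 188.0], 0.77)]
side wax [([316.0, 216.0], 0.73), ([343.0, 316
[... 239 characters left out ...]
.65891882977536], [-0.9999153185845562, -0.011354123263164881, 0.006359209453257708, -34.96968132415157], [-0.004733535203276063, -0.13786034731476685, -0.9904403658387168, 1182.5220213060313], [0.0, 0.0, 0.0, 1.0]]
top place_left [([353.0, 239.0], 0.5)]
top place_middle []
top place_right []
top notch [([119.0, 238.0], 0.98)]
top tester [([94.0, 271.0], 0.9), ([117.0, 238.0], 0.55), ([399.0, 202.0], 0.18)]
top foot [([100.0, 267.0], 0.5)]
top casket [([350.0, 239.0], 0.91), ([337.0, 180.0], 0.8)]
top solvent [([217.0, 136.0], 0.66)]
top wax [([293.0, 139.0], 0.88)]
top brush [([400.0, 204.0], 0.82), ([119.0, 236.0], 0.23)]
top stand [([130.0, 236.0], 0.97)]
top board [([351.0, 240.0], 0.4)]
```

View pics/top0.png

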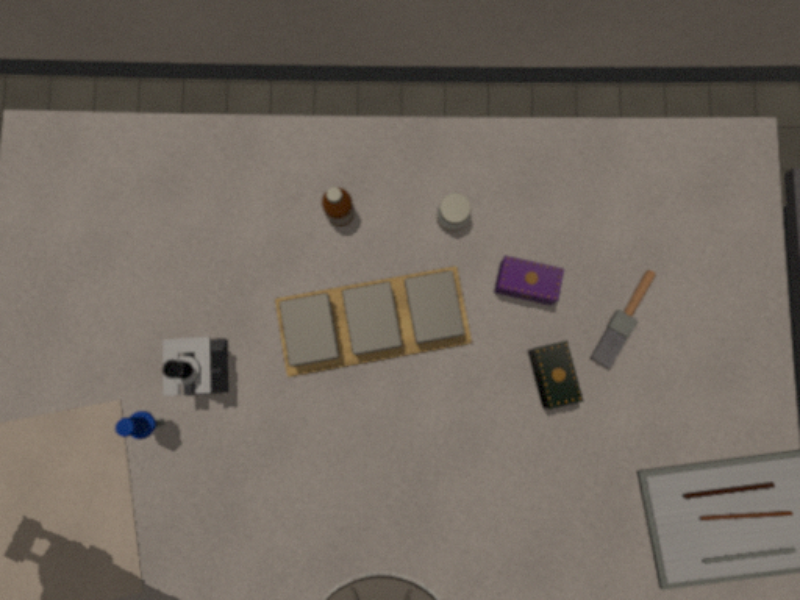

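View pics/side0.png

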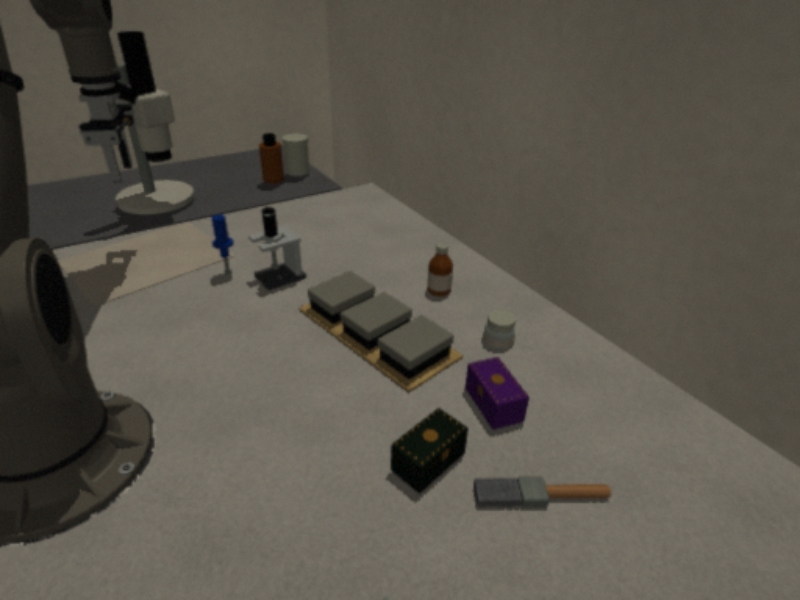

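Top view (800 px): the tester candidates are black in the fork (178,368) and blue (135,425), and I choose the black one. The casket candidates are green (557,376) and purple (530,280), and I choose the green one. The pads are at (309,331), (373,318) and (435,306). The side view agrees, with the black tester at (269,222) and the green casket at (430,450).

```bash
cat > b.py <<'E'
from h import *
np.set_printoptions(precision=1,suppress=True)
k=1/1.5625
for n,p,z in [('padL',(309,331),58),('padM',(373,318),58),('padR',(435,306),58),('testertop',(172,370),180),('blue',(128,427),180),('casketTop',(555,376),60),('purple',(531,281),60),('brush',(625,315),10),('bottle',(336,195),120),('jar',(455,207),60)]:
    print(n,atz(ray('top',np.array(p)*k),z))
print('tester tri',tri([ray('top',np.array((172,370))*k),ray('side',np.array((269,211))*k)]))
print('padM tri',tri([ray('top',np.array((373,318))*k),ray('side',np.array((376,315))*k)]))
print('casket tri',tri([ray('top',np.array((558,375))*k),ray('side',np.array((431,435))*k)]))
print(eyes.camera_info('wrist'), readout.sense()['tcp_rot'])
import cv2
a=cv2.imread('pics/top0.png'); s=cv2.imread('pics/side0.png'); 
a=eyes.read_camera('top')[205:295,60:160]; b=eyes.read_camera('side')[120:190,120:210]
o=np.hstack([cv2.resize(a,(400,360),interpolation=2),cv2.resize(b,(400,360),interpolation=2)]); cv2.imwrite('pics/stand.png',cv2.convertScaleAbs(o,alpha=1.6))
E
python3 b.py
```

```text
padL [566.7 134.9  58. ]
padM [591.5  20.6  58. ]
padR [614.5 -90.7  58. ]
testertop [491.2 329.9 180. ]
blue [402.7 391.6 180. ]
casketTop [ 492.1 -302.6   60. ]
purple [ 661.8 -263.4   60. ]
brush [ 608.3 -446.4   10. ]
bottle [799.4  85.9 120. ]
jar [ 798.1 -126.4   60. ]
tester tri (array([493.2, 330.1, 177.2]), [2.041687720561549, 2.0416877205614234])
padM tri (array([591.9,  21.5,  47.7]), [0.8429893300064631, 0.8429893300065989])
casket tri (array([ 494.7, -308. ,   61.6]), [0.9978430026159463, 0.9978430026161111])
{'mtx': array([[299.3,   0. , 255.5],
       [  0. , 299.3, 191.1],
       [  0. ,   0. ,   1. ]]), 'distortion': array([-0.1,  0. ,  0. ,  0. ,  0. ]), 'tool_from_camera': array([[   0. ,   -1. ,   -0.3,   76.3],
       [   1. ,    0. ,    0. ,    0.4],
       [  -0. ,   -0.3,    1. , -179.1],
       [   0. ,    0. ,    0. ,    1. ]])} [-0.   0.2  1.  -0. ]
```

View pics/stand.png

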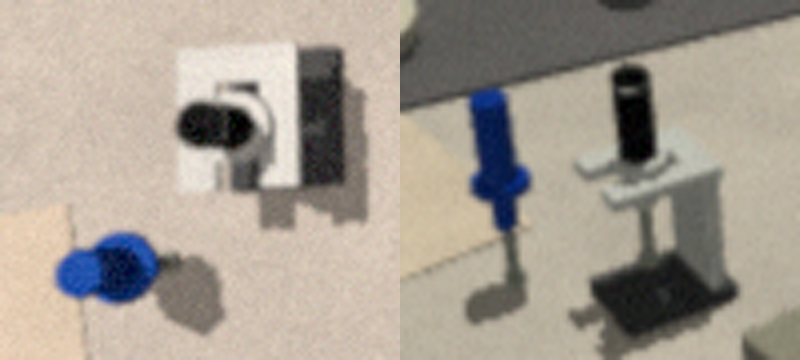

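The notch opens to -x (down in the image), the stand's yaw is about 0, and the black tester hangs in the fork at about (492,330). The blue one stands apart.

```bash
cat >> h.py <<'E'
def go(target,yaw_toolx=None):
    """prints shift in tool axes to world target, and turn about tool z (deg) so that tool x points along world yaw (deg)"""
    s=readout.sense(); M=Rm(s['tcp_rot']); p=np.array(s['tool_pos'])
    y=np.degrees(np.arctan2(M[1,0],M[0,0]))
    print('t',round(s['t'],2),'pos',p.round(1),'toolx yaw',round(y,2),'zaxis',M[:,2].round(3),'w',round(s['gripper_width'],1),'F',np.round(s['wrist_force'],1))
    if target is not None: print('shift',(M.T@(np.array(target)-p)).round(1))
    if yaw_toolx is not None: print('turn about tool z',round(-((yaw_toolx-y+180)%360-180),1))
E
python3 -c "
from h import *
go((492,330,255),180)"
```

```text
t 1.4 pos [250.9 626.6 205.5] toolx yaw 158.18 zaxis [-0. -0. -1.] w 93.7 F [-0.2  0.3 -0.5]
shift [-334.1 -185.7  -49.5]
turn about tool z -21.8
```

Request:
play_rows --increments "0 0 -12.5 0 0 -5.45 0;0 0 -12.5 0 0 -5.45 0;0 0 -12.5 0 0 -5.45 0;0 0 -12.5 0 0 -5.45 0;-20 -25 0 0 0 0 0;-20 -25 0 0 0 0 0;-20 -25 0 0 0 0 0;-20 -25 0 0 0 0 0;-20 -25 0 0 0 0 0;-20 -25 0 0 0 0 0;-20 -25 0 0 0 0 0;-20 -25 0 0 0 0 0;-20 -25 0 0 0 0 0;-20 -25 0 0 0 0 0;-20 -25 0 0 0 0 0;-20 -22 0 0 0 0 0;0 0 0 0 0 0 0;0 0 0 0 0 0 0" --force 40

```text
t: 2.9
tool_pos: [491.8, 328.1, 255.6]
tcp_rot: [0.0, 0.002, 1.0, -0.0]
wrist_force: [-1.2, -0.0, 0.5]
gripper_width: 94.1
grasp_force: 0.0
```

```bash
cat > c.py <<'E'
from h import *
import sys
np.set_printoptions(precision=1,suppress=True)
go((492,330,133),180)
T=pose('wrist'); im=eyes.read_camera('wrist'); cv2.imwrite('pics/'+sys.argv[1],cv2.convertScaleAbs(im,alpha=1.4))
for t in sys.argv[2:]:
    print(t,[(np.round(d['location'],1).tolist(),round(d['p'],2)) for d in eyes.pinpoint('wrist',t)[:4]])
E
python3 c.py w1.png tester notch
```

```text
t 2.9 pos [491.8 328.1 255.6] toolx yaw 179.79 zaxis [ 0. -0. -1.] w 94.1 F [-1.2 -0.   0.5]
shift [ -0.1   2.  122.6]
turn about tool z -0.2
tester [([261.3, 182.4], 0.8), ([330.5, 96.9], 0.68)]
notch []
```

View pics/w1.png

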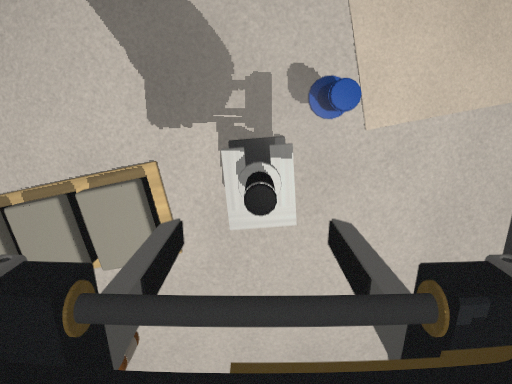

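The wrist view shows the tester's barrel top at (260,199), its collar centre at about (259,180) and the fork running from (222,145) to (297,228). The blue tester is away at (345,95).

```bash
python3 -c "
from h import *
print(atz(ray('wrist',(260,199)),180),atz(ray('wrist',(259,180)),118))
print(tri([ray('wrist',(260,199)),ray('top',np.array((172,370))/1.5625),ray('side',np.array((269,211))/1.5625)]))
for p in [(222,148),(297,143),(229,228),(297,225)]: print(atz(ray('wrist',p),110))
"
```

```text
[490.07532717 335.17900176 180.        ] [487.11549998 334.99560553 118.        ]
(array([493.14237699, 333.39851958, 174.49457814]), [2.3180095559387803, 2.2353455940857674, 3.2410872840814773])
[453.41613413 294.84340092 110.        ]
[447.87914991 375.9709324  110.        ]
[546.31298168 300.4293885  110.        ]
[542.50560511 379.49803906 110.        ]
```

Request:
play_rows --increments "1.3 7.2 20 0 0 0 0;0 0 35 0 0 0 0;0 0 35 0 0 0 0;0 0 20 0 0 0 0;0 0 12 0 0 0 0;0 0 0 0 0 0 0.6;0 0 0 0 0 0 1;0 0 0 0 0 0 1;0 0 0 0 0 0 1;0 0 0 0 0 0 1;0 0 0 0 0 0 1;0 0 0 0 0 0 1;0 0 0 0 0 0 1" --force 40

```text
t: 4.13
tool_pos: [489.6, 336.8, 133.8]
tcp_rot: [0.0, 0.0, 1.0, 0.0]
wrist_force: [-0.6, 0.1, -0.2]
gripper_width: 44.0
grasp_force: 0.0
```

```bash
python3 -c "
from h import *
go(None)"
```

```text
t 4.13 pos [489.6 336.8 133.8] toolx yaw 179.97 zaxis [ 0.  0. -1.] w 44.0 F [-0.6  0.1 -0.2]
```

Request:
play_rows --increments "0 0 0 0 0 0 1;0 0 0 0 0 0 1;0 0 0 0 0 0 1;0 0 0 0 0 0 1;0 0 0 0 0 0 1;0 0 0 0 0 0 1"

```text
t: 4.63
tool_pos: [489.5, 336.3, 133.5]
tcp_rot: [-0.0, 0.0, 1.0, -0.0]
wrist_force: [-0.5, -4.8, 4.1]
gripper_width: 29.2
grasp_force: 40.0
```

Request:
play_rows --increments "0 0 -6 0 0 0 1;0 0 -12 0 0 0 1;0 0 -20 0 0 0 1;0 0 -20 0 0 0 1;0 0 -20 0 0 0 1;0 0 -20 0 0 0 1;0 0 -12 0 0 0 1;0 0 0 0 0 0 1;0 0 0 0 0 0 1"

```text
t: 5.38
tool_pos: [489.5, 337.0, 243.8]
tcp_rot: [0.0, 0.0, 1.0, 0.0]
wrist_force: [-0.4, 0.6, -3.2]
gripper_width: 29.4
grasp_force: 40.0
```

```bash
python3 c.py w2.png foot place_left tester; python3 -c "
from h import *
go((566.7,134.9,250))
s=readout.sense();p=np.array(s['tool_pos']);print('pred foot/top px',proj('wrist',[p-[0,0,103.5],p+[0,0,46]]))"
```

```text
t 5.38 pos [489.5 337.  243.8] toolx yaw 179.99 zaxis [ 0.  0. -1.] w 29.4 F [-0.4  0.6 -3.2]
shift [ -2.5  -7.1 110.8]
turn about tool z -0.0
foot [([253.3, 193.0], 0.41)]
place_left []
tester [([328.5, 102.1], 0.68), ([255.6, 223.3], 0.59)]
t 5.58 pos [489.  336.4 242.3] toolx yaw 179.98 zaxis [-0.001 -0.001 -1.   ] w 29.4 F [ 0.4  0.2 -2.1]
shift [ -77.8 -201.5   -7.6]
pred foot/top px [[255.04005541 190.77151625]
 [254.23932229 268.55229359]]
```

View pics/w2.png

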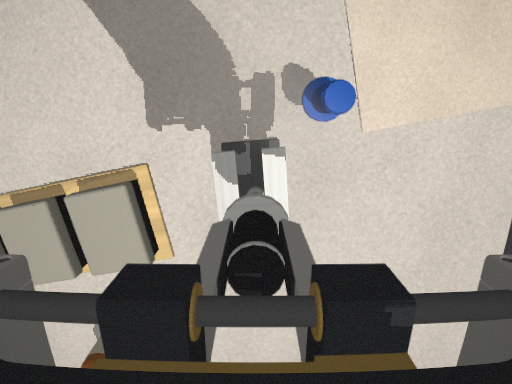

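```bash
python3 -c "
from h import *
c=[atz(ray('wrist',p),58) for p in [(65,195),(133,181),(158,257),(83,277)]]
print(np.round(c,1),np.mean(c,0))
print([atz(ray('wrist',p),110).round(1) for p in [(238,155),(265,152),(213,153),(286,149)]])
"
```

```text
[[516.5  88.2  58. ]
 [497.9 182.1  58. ]
 [603.6 204.7  58. ]
 [637.   92.8  58. ]] [563.76413025 141.94758768  58.        ]
[array([458. , 318.6, 110. ]), array([454.9, 346.8, 110. ]), array([455.9, 292.4, 110. ]), array([451.7, 368.6, 110. ])]
```

Request:
play_rows --increments "-3 -8 0 0 0 0 1;-7 -20 0 0 0 0 1;-9 -24 0 0 0 0 1;-9 -24 1 0 0 0 1;-9 -24 1 0 0 0 1;-9 -24 4 0 0 0 1;-9 -24 8 0 0 0 1;-9 -24 8 0 0 0 1;-7 -18 8 0 0 0 1;-5 -8 8 0 0 0 1;-1 -2 8 0 0 0 1;0 0 0 0 0 0 1;0 0 0 0 0 0 1"

```text
t: 6.67
tool_pos: [565.8, 137.7, 196.9]
tcp_rot: [-0.001, -0.0, 1.0, -0.0]
wrist_force: [-0.8, 1.8, -2.0]
gripper_width: 29.1
grasp_force: 40.0
```

```bash
python3 c.py w3.png foot place_left place_middle place_right; python3 -c "
from h import *
go((566,137,200))"
```

```text
t 6.67 pos [565.8 137.7 196.9] toolx yaw -179.96 zaxis [-0. -0. -1.] w 29.1 F [-0.8  1.8 -2. ]
shift [ 73.6 192.4  63.9]
turn about tool z 0.0
foot [([478.5, 40.6], 0.72)]
place_left []
place_middle [([254.1, 225.0], 0.66), ([413.1, 115.1], 0.17)]
place_right []
t 6.92 pos [566.4 137.6 197.9] toolx yaw -179.95 zaxis [ 0.001  0.    -1.   ] w 29.7 F [-0.3  0.4 -1.6]
shift [ 0.4 -0.6 -2.1]
```

View pics/w3.png

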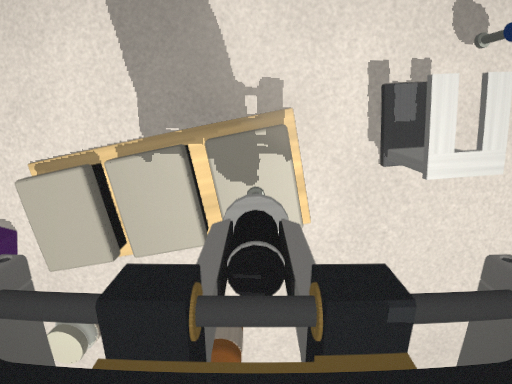

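The wrist view shows all three pad tops, with the foot over the left pad near (256,195). The empty notch lies between columns 456 and 482, closed at row 152.

```bash
python3 -c "
from h import *
np.set_printoptions(precision=1,suppress=True)
for cs in [[(205,140),(286,124),(303,218)],[(107,160),(187,145),(210,243),(133,257)],[(20,182),(92,167),(118,258),(48,270)]]:
    c=np.array([atz(ray('wrist',p),58) for p in cs]); 
    if len(c)==3: c=np.vstack([c,c[0]+c[2]-c[1]])
    e=(c[3]-c[0]+c[2]-c[1])/2; f=(c[0]-c[1]+c[3]-c[2])/2
    print(c.mean(0),np.linalg.norm(e),np.linalg.norm(f),np.degrees(np.arctan2(e[1],e[0])),np.degrees(np.arctan2(-f[0]*-1,-f[1])))
print([atz(ray('wrist',p),110) for p in [(456,90),(484,90),(459,150),(481,150),(428,76),(509,74),(428,178),(504,174)]])
"
```

```text
[564.5 138.5  58. ] 106.63612261502398 86.99704507638026 11.99185196361468 11.05253844497668
[591.4  29.6  58. ] 116.61723404202759 93.14467887746977 9.000418204784948 10.789422771915428
[613.7 -80.8  58. ] 112.79285569466805 93.98120553210543 7.208438984553926 10.973242320134728
[array([469.9, 315.3, 110. ]), array([468.7, 342.4, 110. ]), array([523. , 326.5, 110. ]), array([522.6, 348.8, 110. ]), array([459.1, 287.7, 110. ]), array([453.6, 365.3, 110. ]), array([549.7, 300. , 110. ]), array([545.3, 378. , 110. ])]
```

Request:
play_rows --increments "0 0 16 0 0 0 1;0 0 14 0 0 0 1;0 0 5 0 0 0 1;0 0 3 0 0 0 1;0 0 3 0 0 0 1;0 0 3 0 0 0 1;0 0 3 0 0 0 1;0 0 3 0 0 0 1;0 0 3 0 0 0 1;0 0 3 0 0 0 1;0 0 3 0 0 0 1;0 0 3 0 0 0 1;0 0 0 0 0 0 1;0 0 0 0 0 0 1;0 0 0 0 0 0 1;0 0 0 0 0 0 1"

```text
t: 8.25
tool_pos: [566.7, 136.9, 136.0]
tcp_rot: [0.0, 0.0, 1.0, 0.0]
wrist_force: [-3.8, 0.1, 9.2]
gripper_width: 29.7
grasp_force: 40.0
```

```bash
cat > f.py <<'E'
from h import *
F=[];P=[]
for i in range(4): 
    eyes.read_camera('side'); s=readout.sense(); F.append(s['wrist_force']); P.append(s['tool_pos'])
print(np.mean(F,0),np.mean(P,0),s['gripper_width'])
E
python3 f.py
```

```text
[-3.25402353e+00  6.15005573e-03  8.53218661e+00] [566.68752679 136.89217898 135.95617626] 29.494508373463816
```

Left: about 10.5 N, so the pin is in about 21 mm and the sink is about 4 mm, which makes it firm. Next is the middle pad.

Request:
play_rows --increments "0 0 -8 0 0 0 1;0 0 -16 0 0 0 1;0 0 -20 0 0 0 1;-2 -10 -16 0 0 0 1;-5 -24 0 0 0 0 1;-6 -28 0 0 0 0 1;-6 -28 0 0 0 0 1;-4 -16 0 0 0 0 1;-1 -5 14 0 0 0 1;0 0 13 0 0 0 1;0 0 0 0 0 0 1"

```text
t: 9.37
tool_pos: [589.4, 24.9, 166.3]
tcp_rot: [-0.001, 0.001, 1.0, -0.0]
wrist_force: [0.0, 0.1, -2.8]
gripper_width: 29.6
grasp_force: 40.0
```

```bash
python3 f.py;python3 -c "
from h import *
go((590,26,161.5))"
```

```text
[ 0.17596937 -0.19167044 -1.52635049] [590.33313803  25.77425725 168.47077005] 29.193883723178068
t 9.57 pos [590.7  26.  169.1] toolx yaw -179.99 zaxis [ 0.001  0.    -1.   ] w 29.2 F [ 0.1 -0.3 -2.5]
shift [ 0.8 -0.   7.6]
```

Request:
play_rows --increments "0 0 4 0 0 0 1;0 0 3 0 0 0 1;0 0 3 0 0 0 1;0 0 3 0 0 0 1;0 0 3 0 0 0 1;0 0 3 0 0 0 1;0 0 3 0 0 0 1;0 0 3 0 0 0 1;0 0 3 0 0 0 1;0 0 3 0 0 0 1;0 0 2 0 0 0 1;0 0 0 0 0 0 1;0 0 0 0 0 0 1;0 0 0 0 0 0 1;0 0 0 0 0 0 1"

```text
t: 10.82
tool_pos: [590.5, 25.8, 135.7]
tcp_rot: [0.0, 0.0, 1.0, 0.0]
wrist_force: [1.6, 2.6, 4.2]
gripper_width: 29.7
grasp_force: 40.0
```

```bash
python3 f.py
```

```text
[1.34231745 2.37616776 4.119166  ] [590.45679482  25.75513749 135.62942401] 29.689320667622308
```

Middle: about 6 N, so the pin is in about 10 mm and the sink is about 16 mm. That is the soft pad. Now I'll return the tester.

Request:
play_rows --increments "0 0 -8 0 0 0 1;0 0 -16 0 0 0 1;0 0 -24 0 0 0 1;0 0 -26 0 0 0 1;3 8 -24 0 0 0 1;7 20 -10 0 0 0 1;9 28 0 0 0 0 1;10 32 0 0 0 0 1;10 32 0 0 0 0 1;10 32 0 0 0 0 1;10 32 0 0 0 0 1;10 32 0 0 0 0 1;10 32 0 0 0 0 1;10 32 0 0 0 0 1;8 20 0 0 0 0 1;3 8 0 0 0 0 1;1 2.5 0 0 0 0 1;0 0 0 0 0 0 1;0 0 0 0 0 0 1"

```text
t: 12.6
tool_pos: [490.1, 334.5, 243.4]
tcp_rot: [-0.0, 0.001, 1.0, -0.001]
wrist_force: [-0.2, -1.0, -1.9]
gripper_width: 29.1
grasp_force: 40.0
```

```bash
python3 -c "
from h import *
go((489.5,336,133.5),180)"; python3 c.py w4.png notch foot; python3 -c "
from h import *
a=cv2.imread('pics/w4.png')[110:330,170:340];cv2.imwrite('pics/w4c.png',cv2.resize(a,None,fx=2.6,fy=2.6,interpolation=2))
s=readout.sense();p=np.array(s['tool_pos']);print('pred foot/top px',proj('wrist',[p-[0,0,103.5],p+[0,0,46]]))"
```

```text
t 12.6 pos [490.1 334.5 243.4] toolx yaw 179.88 zaxis [-0.    -0.001 -1.   ] w 29.1 F [-0.2 -1.  -1.9]
shift [  0.6   1.7 109.9]
turn about tool z -0.1
t 12.6 pos [490.1 334.5 243.4] toolx yaw 179.88 zaxis [-0. -0. -1.] w 29.1 F [-0.2 -1.  -1.9]
shift [ -1.9  -4.3 110.4]
turn about tool z -0.1
notch [([254.1, 190.3], 0.74)]
foot [([252.8, 191.2], 0.6)]
pred foot/top px [[254.95369302 190.62025391]
 [254.31581653 268.67713174]]
```

View pics/w4c.png

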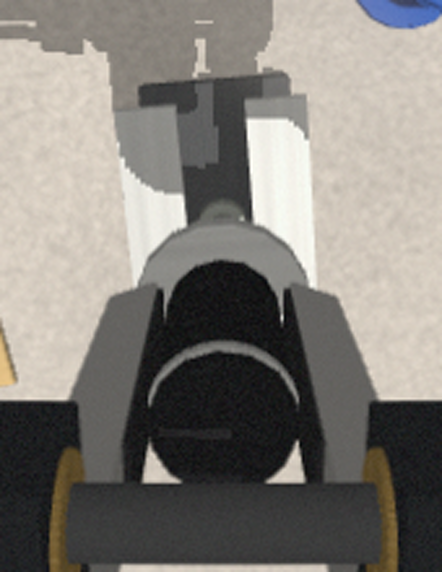

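The foot lines up with the notch centre: foot at crop (222,210), notch from 188 to 250. The tester is upright, so I lower it.

Request:
play_rows --increments "0 1 12 0 0 0 1;0 0 20 0 0 0 1;0 0 20 0 0 0 1;0 0 20 0 0 0 1;0 0 16 0 0 0 1;0 0 9 0 0 0 1;0 0 5 0 0 0 1;0 0 4 0 0 0 1;0 0 2 0 0 0 1;0 0 0 0 0 0 1;0 0 0 0 0 0 1;0 0 0 0 0 0 1"

```text
t: 13.75
tool_pos: [489.7, 336.5, 135.7]
tcp_rot: [0.0, 0.0, 1.0, -0.0]
wrist_force: [0.3, -5.0, -5.8]
gripper_width: 29.7
grasp_force: 40.0
```

```bash
python3 f.py
```

```text
[ 0.92998679 -5.5488306  -5.31631618] [489.66286553 336.51344053 135.76289397] 29.367802562516534
```

The lateral force suggests the neck rubs the +y side of the notch, so I shift a little to -y.

Request:
play_rows --increments "0 -1 0 0 0 0 1;0 -1 0 0 0 0 1;0 0 0 0 0 0 1;0 0 0 0 0 0 1"

```text
t: 14.28
tool_pos: [489.6, 335.8, 135.9]
tcp_rot: [0.0, 0.0, 1.0, 0.0]
wrist_force: [-0.6, -0.7, -2.1]
gripper_width: 29.6
grasp_force: 40.0
```

```bash
python3 f.py
```

```text
[-0.07949778  0.28831521 -2.18741105] [489.50001783 335.57349068 135.69387785] 29.42024969269486
```

Free now. I'll lower another 2 mm and centre it a bit more.

Request:
play_rows --increments "0 -1 0.5 0 0 0 1;0 -0.5 0.5 0 0 0 1;0 0 0.5 0 0 0 1;0 0 0.5 0 0 0 1;0 0 0 0 0 0 1;0 0 0 0 0 0 1;0 0 0 0 0 0 1"

```text
t: 15.07
tool_pos: [489.5, 333.7, 133.5]
tcp_rot: [0.0, 0.0, 1.0, -0.0]
wrist_force: [-0.9, -0.1, -0.7]
gripper_width: 29.5
grasp_force: 40.0
```

```bash
python3 f.py
```

```text
[-0.09802725 -0.83278076 -0.77182749] [489.49391356 333.6865366  133.4811335 ] 29.510355377613536
```

Request:
play_rows --increments "0 0 0 0 0 0 0.6;0 0 0 0 0 0 0.5;0 0 0 0 0 0 0.3;0 0 0 0 0 0 0;0 0 0 0 0 0 0;0 0 0 0 0 0 0;0 0 0 0 0 0 0;0 0 -15 0 0 0 0;0 0 -25 0 0 0 0;0 0 -30 0 0 0 0;0 0 -30 0 0 0 0;0 0 -15 0 0 0 0;0 0 0 0 0 0 0"

```text
t: 16.35
tool_pos: [490.8, 334.7, 252.3]
tcp_rot: [0.002, 0.0, 1.0, 0.002]
wrist_force: [0.5, 0.1, -0.4]
gripper_width: 94.0
grasp_force: 0.0
```

```bash
python3 c.py w5.png tester casket; python3 -c "
from h import *
go((494,-305,250),180)
w=cv2.imread('pics/w5.png')[110:310,170:340]; w=cv2.resize(w,(380,447),interpolation=2)
a=eyes.read_camera('side')[225:320,235:330]; a=cv2.resize(a,(400,447),interpolation=2)
cv2.imwrite('pics/m5.png',np.hstack([w,cv2.convertScaleAbs(a,alpha=2)]))"
```

```text
t 16.35 pos [490.8 334.7 252.3] toolx yaw 179.97 zaxis [ 0.  0. -1.] w 94.0 F [ 0.5  0.1 -0.4]
shift [ -0.7  -5.1 119.3]
turn about tool z -0.0
tester [([326.5, 98.7], 0.92), ([255.0, 184.7], 0.84)]
casket []
t 16.5 pos [489.1 333.5 247.7] toolx yaw 179.98 zaxis [-0.001 -0.    -1.   ] w 94.3 F [ 0.1 -0.4 -1.1]
shift [  -5.  -638.5   -2. ]
turn about tool z -0.0
```

View pics/m5.png

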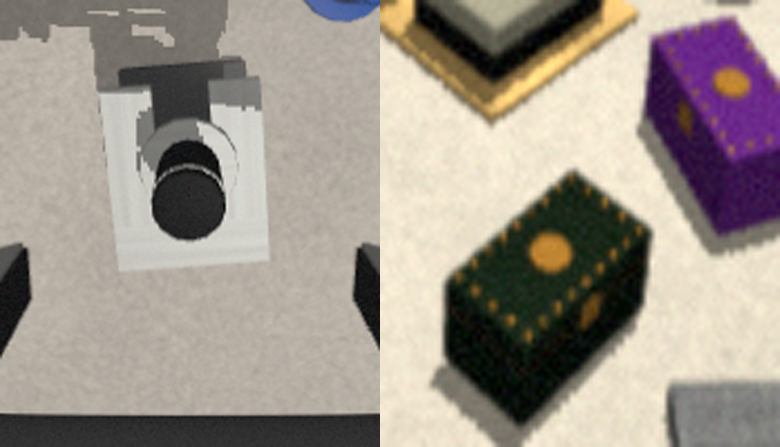

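The tester hangs upright and centred in the notch. The green casket is clear of the purple one. On to the casket.

Request:
play_rows --increments "-1 -12 0 0 0 0 0;-1 -25 0 0 0 0 0;0 -36 0 0 0 0 0;0 -36 0 0 0 0 0;0 -36 0 0 0 0 0;0 -36 0 0 0 0 0;0 -36 0 0 0 0 0;0 -36 0 0 0 0 0;0 -36 0 0 0 0 0;0 -36 0 0 0 0 0;0 -36 0 0 0 0 0;0 -36 0 0 0 0 0;0 -36 0 0 0 0 0;0 -36 0 0 0 0 0;0 -36 0 0 0 0 0;0 -36 0 0 0 0 0;0 -36 0 0 0 0 0;0 -36 0 0 0 0 0;0 -25 0 0 0 0 0;0 0 0 0 0 0 0"

```text
t: 18.22
tool_pos: [488.7, -310.0, 247.7]
tcp_rot: [-0.001, 0.003, 1.0, -0.001]
wrist_force: [-1.4, 0.9, -1.1]
gripper_width: 94.3
grasp_force: 0.0
```

Request:
play_rows --increments "0 0 0 0 0 -5 0;0 0 0 0 0 -5 0;0 0 0 0 0 -5 0;0 0 0 0 0 0 0;0 0 0 0 0 0 0"

```text
t: 18.63
tool_pos: [490.4, -304.5, 247.9]
tcp_rot: [-0.0, -0.129, 0.992, 0.0]
wrist_force: [-0.1, -0.3, -0.4]
gripper_width: 94.3
grasp_force: 0.0
```

```bash
python3 -c "
from h import *
go((494,-305,250),195)"; python3 c.py w6.png casket
```

```text
t 18.63 pos [ 490.4 -304.5  247.9] toolx yaw -165.21 zaxis [-0.001  0.    -1.   ] w 94.3 F [-0.1 -0.3 -0.4]
shift [-3.3 -1.4 -2.1]
turn about tool z -0.2
t 18.63 pos [ 490.4 -304.5  247.9] toolx yaw -165.21 zaxis [-0.  0. -1.] w 94.3 F [-0.1 -0.3 -0.4]
shift [-163.6  613.   115.2]
turn about tool z 14.8
casket [([252.8, 274.5], 0.97), ([254.2, 168.2], 0.85)]
```

View pics/w6.png

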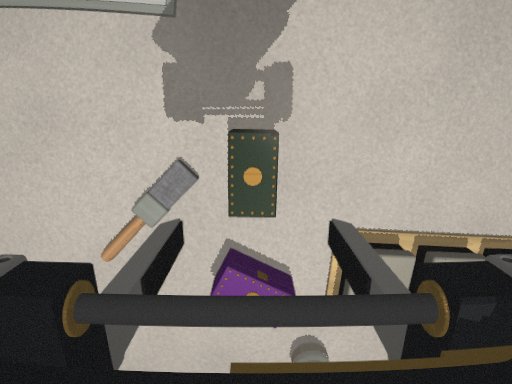

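```bash
python3 -c "
from h import *
np.set_printoptions(precision=1,suppress=True)
c=np.array([atz(ray('wrist',p),60) for p in [(229,131),(278,130),(278,216),(229,216)]]); print(c,c.mean(0))
e=(c[3]+c[2]-c[0]-c[1])/2; print(np.linalg.norm(e),np.degrees(np.arctan2(e[1],e[0])), np.linalg.norm(c[1]-c[0]))
print(tri([ray('wrist',(253.5,173.5)),ray('top',np.array((557,375))/1.5625),ray('side',np.array((431,435))/1.5625)]))
for p in [(197,178),(180,158),(136,212)]: print('brush',atz(ray('wrist',p),15))
go((*c.mean(0)[:2],22))"
```

```text
[[ 448.7 -348.    60. ]
 [ 432.4 -291.    60. ]
 [ 538.3 -260.8   60. ]
 [ 554.6 -322.5   60. ]] [ 493.5 -305.6   60. ]
109.51723989215176 14.724229173381413 59.27902581343973
(array([ 494. , -306.6,   60.1]), [2.2009295140645166, 0.47839862689755985, 2.518023100832822])
brush [ 527.7 -379.5   15. ]
brush [ 505.8 -408.5   15. ]
brush [ 600.9 -456.6   15. ]
t 18.73 pos [ 490.8 -304.3  248.2] toolx yaw -165.2 zaxis [-0.  0. -1.] w 93.7 F [-0.3 -1.  -0.4]
shift [ -2.4  -2.  226.2]
```

Request:
play_rows --increments "-2.5 -2 12 0 0 0 0.1;0 0 25 0 0 0 0.1;0 0 35 0 0 0 0.1;0 0 38 0 0 0 0.1;0 0 38 0 0 0 0.1;0 0 35 0 0 0 0.1;0 0 25 0 0 0 0.1;0 0 11 0 0 0 0.1;0 0 5 0 0 0 0.1;0 0 0 0 0 0 0.3;0 0 0 0 0 0 1;0 0 0 0 0 0 1;0 0 0 0 0 0 1;0 0 0 0 0 0 1;0 0 0 0 0 0 1;0 0 0 0 0 0 1;0 0 0 0 0 0 1;0 0 0 0 0 0 1" --force 50

```text
t: 20.23
tool_pos: [495.1, -306.1, 26.0]
tcp_rot: [0.001, -0.13, 0.991, -0.001]
wrist_force: [0.4, -0.5, 9.6]
gripper_width: 61.6
grasp_force: 49.9
```

```bash
python3 f.py; python3 -c "
from h import *
go(None)"
```

```text
[-0.27109018 -0.51564149  9.34392882] [ 495.14450035 -306.12359138   25.95046999] 62.00112428035087
t 20.43 pos [ 495.1 -306.1   26. ] toolx yaw -165.03 zaxis [ 0.002 -0.001 -1.   ] w 62.0 F [-0.7 -0.3  9.2]
```

Request:
play_rows --increments "0 0 -5 0 0 0 1;0 0 -12 0 0 0 1;0 0 -20 0 0 0 1;0 0 -25 0 0 0 1;0 0 -25 0 0 0 1;0 0 -20 0 0 0 1;-5 8 -13 0 0 0 1;-11 18 -5 0 0 0 1;-16 27 0 0 0 0 1;-17 29 0 0 0 0 1;-17 29 0 0 0 0 1;-17 29 0 0 0 0 1;-17 29 0 0 0 0 1;-17 29 0 0 0 0 1;-17 29 0 0 0 0 1;-17 29 0 0 0 0 1;-15 22 0 0 0 1.4 1;-8 12 0 0 0 1 1;-3 5 0 0 0 1 1;0 0 0 0 0 0 1"

```text
t: 22.1
tool_pos: [589.4, 26.3, 149.9]
tcp_rot: [-0.0, -0.101, 0.995, 0.0]
wrist_force: [-1.3, 1.0, -6.0]
gripper_width: 61.5
grasp_force: 49.9
```

```bash
python3 c.py w7.png place_middle place_left place_right casket; python3 -c "
from h import *
go((590,26,84),191.6)"; python3 f.py
```

```text
t 22.1 pos [589.4  26.3 149.9] toolx yaw -168.36 zaxis [-0.  0. -1.] w 61.5 F [-1.3  1.  -6. ]
shift [ 34.2 317.1  16.9]
turn about tool z 11.6
place_middle []
place_left []
place_right []
casket [([255.5, 218.3], 0.85), ([9.0, 192.0], 0.66)]
t 22.35 pos [589.1  23.5 149.7] toolx yaw -168.51 zaxis [-0. -0. -1.] w 61.7 F [ 0.5 -0.3 -7.1]
shift [-1.4  2.3 65.7]
turn about tool z -0.1
[-0.24882854 -0.28776144 -5.91089218] [589.28575162  24.02055783 149.61552198] 62.10738108726739
```

View pics/w7.png

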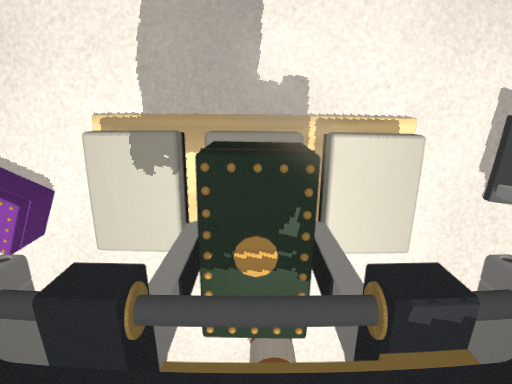

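```bash
python3 -c "
from h import *
np.set_printoptions(precision=1,suppress=True)
T=pose('wrist')
for nm,cs,z in [('L',[(324,134),(422,134),(411,253),(327,252)],58),('R',[(86,133),(182,131),(184,250),(97,250)],58),('Mnear',[(205,133),(303,133)],58),('board',[(95,115),(415,118)],8),('casket',[(198,151),(317,153),(306,336),(203,336)],183.6)]:
    c=np.array([atz(ray('wrist',p),z) for p in cs]); d=c[1]-c[0]
    print(nm,c[:,:2].tolist() and c.mean(0),'near-edge len',np.linalg.norm(d),'yaw',np.degrees(np.arctan2(-d[0],d[1])), 'depth',np.linalg.norm(c[-1]-c[0]))
a=atz(ray('wrist',(86,133)),58);b=atz(ray('wrist',(422,134)),58);print('row yaw',np.degrees(np.arctan2(-(b-a)[0],(b-a)[1])),np.linalg.norm(b-a),'(320)')
m=(atz(ray('wrist',(205,133)),58)+atz(ray('wrist',(303,133)),58))/2;y=np.radians(11.6);print('M centre',m+60*np.array([np.cos(y),np.sin(y),0]))
"
```

```text
L [569.6 134.1  58. ] near-edge len 90.80502753275438 yaw 12.212481136391757 depth 116.54155075239444
R [612.3 -86.   58. ] near-edge len 89.21576919194162 yaw 11.996834362189015 depth 117.2308365880491
Mnear [534.2  12.3  58. ] near-edge len 87.6415274611973 yaw 11.544936991944278 depth 87.6415274611973
board [519.2  10.2   8. ] near-edge len 341.4020786529626 yaw 11.022978457954627 depth 341.4020786529626
casket [587.1  24.7 183.6] near-edge len 57.973285719887244 yaw 10.595419129875935 depth 109.13492386210629
row yaw 11.375245785807868 307.22053145817756 (320)
M centre [592.9  24.4  58. ]
```

The wrist view shows the casket above the middle pad, square with its neighbours. It needs about 4 mm more +x.

Request:
play_rows --increments "-2 0 8 0 0 0 1;-2 -1 14 0 0 0 1;0 0 16 0 0 0 1;0 0 12 0 0 0 1;0 0 7 0 0 0 1;0 0 4 0 0 0 1;0 0 2 0 0 0 1;0 0 2 0 0 0 1;0 0 2 0 0 0 1;0 0 2 0 0 0 1;0 0 2 0 0 0 1;0 0 2 0 0 0 1;0 0 2 0 0 0 1;0 0 1 0 0 0 1;0 0 0 0 0 0 1;0 0 0 0 0 0 1;0 0 0 0 0 0 1"

```text
t: 23.97
tool_pos: [593.9, 24.8, 73.7]
tcp_rot: [0.0, -0.101, 0.995, -0.0]
wrist_force: [0.6, -0.6, -2.6]
gripper_width: 61.7
grasp_force: 49.9
```

```bash
python3 f.py; python3 -c "
from h import *
go((592,24,69),191.6)"
```

```text
[ 2.17647619 -0.40236842 -2.42396027] [593.85131404  24.75621412  73.65583385] 61.97141066000734
t 24.17 pos [593.8  24.8  73.6] toolx yaw -168.42 zaxis [ 0. -0. -1.] w 62.0 F [ 1.8 -1.1 -2.2]
shift [ 1.9 -0.4  4.6]
turn about tool z -0.0
```

Request:
play_rows --increments "0 0 1.5 0 0 0 1;0 0 1.5 0 0 0 1;0 0 1.5 0 0 0 1;0 0 1.5 0 0 0 1;0 0 0 0 0 0 1;0 0 0 0 0 0 1"

```text
t: 24.67
tool_pos: [593.7, 24.8, 67.5]
tcp_rot: [0.0, -0.101, 0.995, -0.0]
wrist_force: [2.7, -1.1, 0.1]
gripper_width: 61.7
grasp_force: 49.8
```

```bash
python3 f.py
```

```text
[ 3.16899107 -1.16295872  0.13727721] [593.70309113  24.78910913  67.54747963] 61.71240006682868
```

Balanced, with a sink of about 16 mm. I'll open gently and rise.

Request:
play_rows --increments "0 0 0 0 0 0 0.3;0 0 0 0 0 0 0.2;0 0 0 0 0 0 0.1;0 0 0 0 0 0 0.1;0 0 0 0 0 0 0.1;0 0 -6 0 0 0 0.1;0 0 -12 0 0 0 0.1;0 0 -20 0 0 0 0.1;0 0 -30 0 0 0 0.1;0 0 -35 0 0 0 0;0 0 -35 0 0 0 0;0 0 -25 0 0 0 0;0 0 -10 0 0 0 0;0 0 0 0 0 0 0;0 0 0 0 0 0 0"

```text
t: 26.12
tool_pos: [593.5, 24.9, 240.7]
tcp_rot: [0.0, -0.101, 0.995, 0.0]
wrist_force: [-0.5, -0.6, -1.0]
gripper_width: 94.1
grasp_force: 0.0
```

```bash
python3 c.py w8.png casket; python3 -c "
from h import *
w=cv2.imread('pics/w8.png'); a=cv2.resize(eyes.read_camera('side')[115:235,130:310],(576,384),interpolation=2)
cv2.imwrite('pics/m8.png',cv2.resize(np.hstack([w[80:340,120:400],cv2.convertScaleAbs(a,alpha=1.8)[60:320,:]]),(800,244)))
go(None)"
```

```text
t 26.12 pos [593.5  24.9 240.7] toolx yaw -168.42 zaxis [ 0.  0. -1.] w 94.1 F [-0.5 -0.6 -1. ]
shift [ 38.2 319.2 107.8]
turn about tool z 11.6
casket [([55.9, 173.7], 0.84), ([257.2, 169.9], 0.62)]
t 26.27 pos [592.9  24.8 239.1] toolx yaw -168.42 zaxis [-0.002 -0.001 -1.   ] w 94.0 F [-0.5  0.4  0.4]
```

View pics/m8.png

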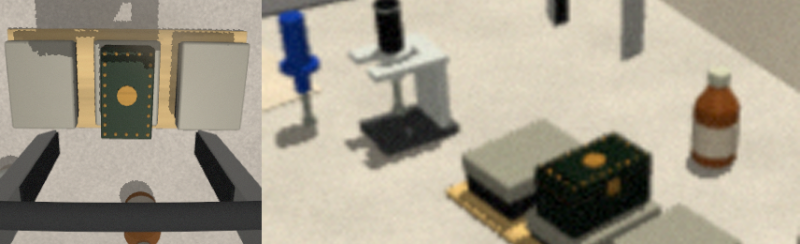

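```bash
python3 -c "
from h import *
np.set_printoptions(precision=1,suppress=True)
f=lambda p:(p[0]/.9346+120,p[1]/.938+80)
for n,cs,z in [('lid',[(103,48),(154,47),(151,138),(103,138)],102),('L',[(179,41),(249,41),(246,129),(179,129)],58),('R',[(5,41),(75,41),(77,128),(12,128)],58),('Mnear',[(97,43),(158,43)],42)]:
    c=np.array([atz(ray('wrist',f(p)),z) for p in cs]);d=c[1]-c[0];print(n,c.mean(0),np.degrees(np.arctan2(-d[0],d[1])),np.linalg.norm(c[-1]-c[0]))
"
```

```text
lid [590.4  26.1 102. ] 12.714536802062094 106.97146485364391
L [567.  137.5  58. ] 12.202585111126126 117.731993627649
R [611.9 -85.   58. ] 10.996931610995231 117.50256856031335
Mnear [535.7  14.8  42. ] 11.602865505798608 80.62992624622912
```

The casket is centred within about 1 mm and square, the tester is hung, and the bystanders are untouched. I'm handing in.

```bash
python3 -c "
from cell import ticket
print(ticket.job_done())"
```

```text
the job is handed in; nothing more can be done
None
```

The middle pad is the soft one: the pin sank about 16 mm, against about 4 mm in the left pad, and I did not press the right pad; the tester hangs upright in its notch, the studded casket rests square in the middle of the middle pad, and I handed the job in at about 26 s (no verdict shown).

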